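Find the slack brake lever on a delivery bike's handlebar

ROBOT

A 6-joint arm with a two-finger parallel gripper is mounted at the origin on a cart in front of the work surface, level with it; the furniture and walls round the work are solid. World frame = base frame: x ahead of the robot, y to its left, z up, the work surface at z = 0. Lengths are in m, angles in degrees, forces in N, time in s.
With the tool pointing down it reaches from about 0.4 to 0.825 m from the base axis. Payload 7 kg.
Tool frame: the origin (TCP) lies midway between the tips of the shut fingers; the grasp point (between the pads) lies 19 mm behind it; z points along the fingers, y is the line along which they close (so a half turn about z gives the same grasp; the last joint's range is limited). The gripper opens to 88 mm and grips with 3 to 60 N. Pads are 19 mm wide; open, the fingers measure 130 mm over their backs; the gripper's body (78 mm by 193 mm) begins 47 mm behind the grasp point.
Start: joints at [89.33, 20.546, 0.682, 0, -70.136, -16.507], TCP at [0.199, 0.645, 0.19] pointing down, gripper open.
Joint ranges: [-176.03, 176.03], [-82.01, 121.73], [-58.28, 71.71], [-173.87, 95.51], [-174.79, -0.11], [-173.66, 173.66]. Speed limits (degrees/s): [136.94, 136.94, 172.46, 180, 180, 180].

INTERFACE

Orientations are given as a 3x3 rotation matrix whose columns are the frame's x, y, z axes.
In Python, from rig import robot gives the robot as it stands. Calls block until the motion is done:
- robot.goto(position, orientation): joint-space move of the TCP to a pose.
- robot.servo_line(position, ori=None, speed=0.15): straight line of the TCP; ori=None keeps the orientation; speed is the mean speed in m/s.
- robot.movej(angles): joint-space move.
- robot.move_gripper(opening): opening from 0.0 (shut) to 1.0 (fully open); the grip force is fixed at half the most; returns when the fingers have stopped.
- robot.dwell(seconds).
- robot.ik(position, orientation): joint angles nearest the present ones, or None.
- robot.grab_frame(name): name is "side" or "top" or "wrist"; returns (picture, depth): 420x560x3 uint8, red, green, blue; 420x560 float32, m along the optical axis (not along the pixel's ray), 0 where there is no reading.
- robot.camera_info(name): a dict with "vfov" (degrees; the focal length in pixels is half the picture's height over the tangent of half this angle, whatever the lens; pixels are square), "cx", "cy" (the principal point, pixels), "view" (4x4, takes a point from world to camera coordinates); the wrist camera has in their place "T_tool_cam" (4x4, takes a point from camera to tool coordinates, whose origin is the TCP and whose axes are the flange's). Camera axes: x right, y down, z forward; pixel columns grow to the right and rows downward; lengths in m; the calibration is good to about 2 mm. The wrist camera is an equidistant fisheye: a pixel r from the principal point sees the ray r / f radians off the axis. A picture is of the moment at which its call begins: read the wrist's pose just before it. camera_info takes no time and is no camera call.
A pose or a line that the arm cannot do raises robot.Unreachable and nothing moves.
- robot.job_done(): hands the job in; it is judged then, once.
Readings, each from a call of its own:
- robot.read_t(): time.
- robot.read_qpos(): joint angles.
- robot.read_qvel(): joint speeds.
- robot.read_effort(): joint torques, N m.
- robot.read_position(): TCP position.
- robot.read_tcp_rot(): TCP orientation.
- robot.read_force(): force on the tool from outside, world axes, zero at the start.
- robot.read_ft_torque(): the same for the moment, N m.
- robot.read_grip_width(): opening from 0.0 (shut) to 1.0 (fully open).
- robot.read_finger_force(): force on a finger pad.
Only numpy, scipy, OpenCV 4.12 (cv2) and the standard library are available. Lean on these libraries where they do the work, as an engineer would, in place of code of your own. Each camera call takes 0.05 s, during which the arm holds its last target. There are 200 camera calls.

TASK

A delivery bike's handlebar stands clamped on the bench with its two brake levers towards you, and one of its brakes has gone slack. Shut the fingers and press each lever in turn firmly towards its grip with their outside, until it will go no farther: the sound one stops well short of the grip, the slack one comes right in to it. Once both are checked, finish while holding the slack lever in against its grip, so that the fitter can take up its cable, with the other lever let out again. Do not force the levers or lean on the bar, its grips or its stand; grasp nothing, and leave the loose things on the bench where they are.

Things in the scene. Friction and masses are not known exactly. Their poses are not given: they have to be found in the camera images.
- handlebar: Bare metal handlebar 460 mm long, 22 mm thick, rubber grips (32 mm thick, from 110 mm out to the ends), on a grey stand with a 130 x 160 mm foot. Fixed; where it stands and its yaw vary. Origin: bench top under the bar's middle. Its z is up, y runs along the bar to the left, x is level, square to the bar, away from the levers. The bar's axis is 150 mm up, straight above the origin's y axis.
- brake_left (a joint): Hinge of the left brake lever (+y), upright pivot. 0 = let out; grows as it is pressed to the grip. Springs back: at the press point it takes 1.1 N to start and 3 N at the grip. The sound lever comes up against its bite at 0.165 rad and yields little (under 0.2 at 20 N), 24 mm short of the grip; the slack one meets the grip at 0.37 rad. Either side may be the slack one; both look alike.
- brake_right (a joint): The same for the right brake lever (-y). To know a stop from the spring, press on until the lever pushes back with 8 N or more (20 N is plenty); over 60 N, as when it is struck, is forcing it.
- press_left (a point): Press point on the outer face of the left lever's blade, 84 mm out from its pivot and moving with the lever. The blade is 8 mm thick, 16 mm high, level at 150 mm up, and about parallel to the bar here, 80 mm from the bar's axis when out. Pushing along the handlebar's +x presses it: 14 mm to the bite, 32 mm to the grip. Nothing taller than 100 mm stands in front of or below it.
- press_right (a point): The same point on the right lever's blade (mirrored). The lever's pivot lies 52 mm in front of the bar's axis and 90 mm from its middle; the lever ends in a 17 mm ball, 36 mm beyond this point towards the bar end.

How it is judged:
By the outcome, as a careful person would: the job done as asked, in the order asked, and still so for the second after the job is handed in, while the arm keeps its last pose, push and grip.
It also fails if it takes over 64 s, if anything falls off the work surface, if the arm or the gripper's body presses on something with over 40 N, if the wrist force passes 120 N, or if a joint passes its speed limit or range.

## Working session

There is one attempt and no reset: what is moved stays moved. The work goes in short steps, each a Python script; the robot and the scene stay as the last script left them, time stands still between calls to the robot, and variables do not carry over. Pictures are saved under pics/ and viewed, at most 10 in all, crops included, and the job is handed in when it is done.

```bash
mkdir -p pics; python3 - <<'E'
from rig import robot
import cv2, numpy as np
for n in ("side","top"):
    p,d=robot.grab_frame(n); cv2.imwrite(f"pics/{n}0.png",p[:,:,::-1]); np.savez(f"{n}0.npz",p=p,d=d,**{k:np.array(v) for k,v in robot.camera_info(n).items()})
    print(n,robot.camera_info(n))
print(robot.read_t(),robot.read_force(),robot.read_tcp_rot())
E
```

```text
side {'vfov': 55.74057714269801, 'cx': 283.49426270892627, 'cy': 203.40568238610248, 'view': array([[-0.83165796, -0.55485187, -0.02201016,  0.43305025],
       [-0.32875755,  0.5239387 , -0.78575232,  0.23851726],
       [ 0.44750812, -0.64624117, -0.61814953,  0.7170162 ],
       [ 0.        ,  0.        ,  0.        ,  1.        ]])}
top {'vfov': 54.89188999391511, 'cx': 280.27972174997444, 'cy': 210.99227270064694, 'view': array([[ 0.0082053 , -0.999853  , -0.01505504,  0.01726737],
       [-0.99247287, -0.0063032 , -0.12230238,  0.50720457],
       [ 0.1221895 ,  0.01594525, -0.9923787 ,  0.92026635],
       [ 0.        ,  0.        ,  0.        ,  1.        ]])}
0.1 [ 0.44672396  0.14864496 -0.49332446] [[ 9.55359986e-01 -2.95444061e-01 -3.21865265e-04]
 [-2.95444216e-01 -9.55358944e-01 -1.41526285e-03]
 [ 1.10634143e-04  1.44717872e-03 -9.99998947e-01]]
```

View pics/top0.png

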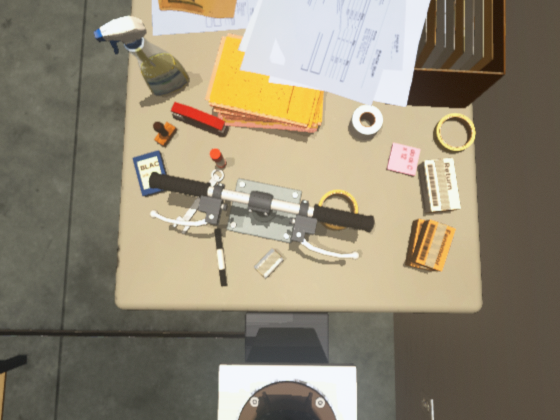

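View pics/side0.png

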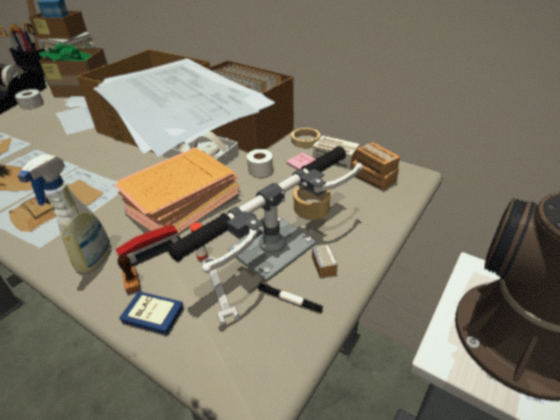

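```bash
cat > h.py <<'E'
import numpy as np, cv2
def load(n):
    z=np.load(n+"0.npz"); p,d,V=z['p'],z['d'],z['view']; f=210/np.tan(np.radians(z['vfov'])/2)
    v,u=np.mgrid[:420,:560]; 
    C=np.stack([(u-z['cx'])/f*d,(v-z['cy'])/f*d,d],-1)
    W=(C-V[:3,3])@V[:3,:3]
    return p,d,W
E
python3 - <<'E'
from h import *
from rig import robot
H=[]
for n in("top","side"):
    p,d,W=load(n); hsv=cv2.cvtColor(p,cv2.COLOR_RGB2HSV)
    m=(d>0)&(W[...,2]>.125)&(W[...,2]<.2)&(W[...,0]>.3)&(W[...,0]<.62)&(abs(W[...,1])<.4)
    dark=m&(hsv[...,2]<60)&(W[...,2]>.145)
    ncc,l,st,c=cv2.connectedComponentsWithStats(dark.astype(np.uint8))
    ends=[]
    for i in np.argsort(-st[1:,4])[:5]+1:
        P=W[l==i]; print(n,st[i],P.mean(0).round(4),P.min(0).round(3),P.max(0).round(3))
    lt=m&(hsv[...,2]>130)&(hsv[...,1]<90)
    ncc,l,st,c=cv2.connectedComponentsWithStats(lt.astype(np.uint8))
    for i in np.argsort(-st[1:,4])[:6]+1:
        P=W[l==i]; print(' light',st[i],P.mean(0).round(4),P.min(0).round(3),P.max(0).round(3))
    mm=(d>0)&(W[...,0]>.3)&(W[...,0]<.58)&(abs(W[...,1])<.3); print('maxz',np.percentile(W[mm][:,2],[99,99.9,100]))
E
```

```text
top [151 186   4   2   5] [0.5407 0.2835 0.1544] [0.54  0.28  0.152] [0.542 0.288 0.157]
top [160 188   2   1   2] [0.5385 0.2678 0.1531] [0.538 0.268 0.15 ] [0.539 0.268 0.156]
top [157 187   1   1   1] [0.5401 0.2742 0.156 ] [0.54  0.274 0.156] [0.54  0.274 0.156]
 light [290 216  69  43 712] [ 0.4396 -0.0485  0.161 ] [ 0.398 -0.139  0.145] [ 0.481 -0.001  0.168]
 light [150 198  70  28 493] [0.4805 0.1986 0.1607] [0.462 0.143 0.144] [0.517 0.286 0.169]
 light [255 198  46  17 357] [0.5027 0.0137 0.1607] [ 0.485 -0.021  0.148] [0.518 0.07  0.173]
 light [221 188  30  16 313] [0.5223 0.1114 0.1596] [0.507 0.08  0.15 ] [0.539 0.141 0.17 ]
 light [307 205   8  12  69] [ 0.4921 -0.0415  0.1602] [ 0.481 -0.05   0.15 ] [ 0.505 -0.035  0.167]
 light [207 186   8  11  65] [0.532  0.1628 0.1609] [0.521 0.154 0.155] [0.543 0.17  0.169]
maxz [0.16808728 0.17083188 0.17256666]
side [ 167  214   67   47 1066] [0.5383 0.237  0.1598] [0.511 0.17  0.145] [0.574 0.292 0.17 ]
side [305 147  41  25 440] [ 0.4698 -0.1096  0.1605] [ 0.451 -0.162  0.145] [ 0.492 -0.046  0.171]
side [265 193  19  14 106]
[... 156 characters left out ...]
de [301 179   4   3   8] [ 0.4787 -0.014   0.1572] [ 0.473 -0.016  0.154] [ 0.482 -0.012  0.16 ]
 light [202 229  55  44 355] [0.472  0.2349 0.1564] [0.46  0.156 0.139] [0.491 0.287 0.16 ]
 light [239 195  26  17 219] [0.5176 0.1094 0.159 ] [0.506 0.079 0.151] [0.533 0.143 0.167]
 light [323 163  40  24 191] [ 0.4108 -0.0744  0.1568] [ 0.395 -0.139  0.15 ] [ 0.432 -0.022  0.163]
 light [278 174  22  16 175] [0.4972 0.007  0.159 ] [ 0.487 -0.025  0.151] [0.512 0.043 0.168]
 light [228 213   7   6  26] [0.5294 0.1608 0.1607] [0.52  0.152 0.154] [0.544 0.168 0.166]
 light [250 220   6   4  21] [0.4799 0.1567 0.1649] [0.473 0.151 0.162] [0.486 0.161 0.167]
maxz [0.1664885  0.16939346 0.17195127]
```

```bash
python3 - <<'E'
from h import *
p,d,W=load("top")
a=np.array([.5385,.237]);b=np.array([.47,-.11]); c=(a+b)/2; t=(a-b)/np.linalg.norm(a-b)
Q=W[(d>0)&(W[...,2]>.125)&(W[...,2]<.2)][:,:]
for k in range(8):
    n=np.array([t[1],-t[0]])
    s=(Q[:,:2]-c)@t; e=(Q[:,:2]-c)@n; k_=(abs(e)<.021)&(abs(s)<.26)
    # midline per bin
    S=[];E=[]
    for s0 in np.arange(-.24,.24,.008):
        q=k_&(abs(s-s0)<.006)&((s0>.11+.0)|(s0<-.11))
        if q.sum()>8: S.append(s0);E.append((np.percentile(e[q],3)+np.percentile(e[q],97))/2)
    A=np.polyfit(S,E,1); lo,hi=np.percentile(s[k_],[0.2,99.8])
    c=c+t*(s[k_].min()+s[k_].max())/2+n*A[1]; t=t+n*A[0]; t/=np.linalg.norm(t)
n=np.array([t[1],-t[0]])
s=(Q[:,:2]-c)@t; e=(Q[:,:2]-c)@n
k_=(abs(e)<.021)&(abs(s)<.26)
print("c",c,"yaw",np.degrees(np.arctan2(-t[0],t[1])),"ext",s[k_].min(),s[k_].max(), np.polyfit(S,E,1))
for sd in(1,-1):
    for r in (.13,.15,.174,.19,.21):
        q=(abs(s*sd-r)<.005)&(e<-.03)&(e>-.15); print(sd,r,q.sum(),e[q].min().round(4),e[q].max().round(4),np.median(Q[q,2]).round(3))
    q=(e<-.03)&(e>-.15)&(s*sd>0)&(abs(s)<.3); print('tip',(s[q]*sd).max(), 'clamp zmax',Q[q,2].max())
np.savez("bar.npz",c=c,t=t,n=n)
from rig import robot
for sd in(1,-1):
    g=c+t*sd*.174-n*.12
    for flip in(1,-1):
        y=np.array([*t,0])*flip; z=np.array([0,0,-1.]); x=np.cross(y,z)
        print(sd,flip,g,robot.ik([*g,.13],np.stack([x,y,z],1)), robot.ik([*(g+n*.09),.13],np.stack([x,y,z],1)))
E
```

```text
c [0.51238205 0.06017873] yaw -11.302572287360272 ext -0.23479727032144204 0.234797270321442 [-5.20423429e-15  1.70674723e-16]
1 0.13 24 -0.0778 -0.0685 0.159
1 0.15 21 -0.0794 -0.0706 0.158
1 0.174 19 -0.0795 -0.0715 0.159
1 0.19 18 -0.0774 -0.0693 0.158
1 0.21 37 -0.0769 -0.0607 0.158
tip 0.2165285182815888 clamp zmax 0.16876797048610195
-1 0.13 25 -0.077 -0.0678 0.158
-1 0.15 21 -0.0788 -0.0698 0.157
-1 0.174 22 -0.0788 -0.0707 0.158
-1 0.19 21 -0.076 -0.0682 0.158
-1 0.21 38 -0.0757 -0.0603 0.157
tip 0.21701279367963333 clamp zmax 0.16790743866434318
1 1 [0.42881164 0.25432297] [  53.29739414    6.78038992  -26.13958973    0.          -57.08002035
 -154.59996643] [  44.30706326   13.32693472  -17.84431141    0.          -58.82875387
 -145.60963555]
1 -1 [0.42881164 0.25432297] [ 53.29739414   6.78038992 -26.13958973   0.         -57.08002035
  25.40003357] [ 44.30706326  13.32693472 -17.84431141   0.         -58.82875387
  34.39036445]
-1 1 [ 0.36060706 -0.08692787] [  17.58275447   -6.84608044  -39.75401362    0.          -57.09206682
 -118.88532676] [  11.4786174     3.05906413  -30.35557517    0.          -56.58536071
 -112.78118969]
-1 -1 [ 0.36060706 -0.08692787] [ 17.58275447  -6.84608044 -39.75401362   0.         -57.09206682
  61.11467324] [ 11.4786174    3.05906413 -30.35557517   0.         -56.58536071
  67.21881031]
```

```bash
cat >> h.py <<'E'
from rig import robot
B=np.load("bar.npz") 
c,t,n=B['c'],B['t'],B['n']; n3=np.array([*n,0])
y=-np.array([*t,0]); z=np.array([0,0,-1.]); R=np.stack([np.cross(y,z),y,z],1)
def P(sd,e,h=.132): return [*(c+t*sd*.174+n*e),h]
def F(): return np.mean([robot.read_force() for _ in range(3)],0)
def press(sd,e0=-.105,e1=-.03,target=13):
    robot.servo_line(P(sd,e0),R,.08); robot.dwell(.3)
    f0=F(); e=e0
    while e<e1:
        e+=.002 if e<-.045-.03 else .001
        robot.servo_line(P(sd,e),R,.04); robot.dwell(.05)
        f=F()-f0; fn=-f@n3; s=(np.array(robot.read_position())[:2]-c)@n
        print(f"cmd {e*1e3:.0f} act {s*1e3:.1f} fn {fn:.1f} f {f.round(1)}")
        if fn>target: break
    return e,f0
E
python3 - <<'E'
from h import *
print(robot.camera_info("wrist")["T_tool_cam"].round(3))
robot.move_gripper(0)
robot.goto(P(1,-.12,.26),R); robot.servo_line(P(1,-.12),R,.12)
print(robot.read_t(),robot.read_force())
press(1); print(robot.read_t())
E
```

```text
[[-0.    -0.961 -0.276  0.075]
 [ 1.    -0.    -0.     0.   ]
 [ 0.    -0.276  0.961 -0.195]
 [ 0.     0.     0.     1.   ]]
4.4167 [0.3481044  0.4548667  0.16687905]
cmd -103 act -103.0 fn 1.6 f [-1.5  0.4 -0.1]
cmd -101 act -101.0 fn 1.5 f [-1.4  0.5 -0. ]
cmd -99 act -99.0 fn 0.4 f [-0.4  0.2 -0.2]
cmd -97 act -97.0 fn 0.2 f [-0.1  0.3  0.2]
cmd -95 act -95.0 fn 1.2 f [-1.2  0.2 -0.7]
cmd -93 act -92.9 fn 0.9 f [-0.9 -0.2 -1.3]
cmd -91 act -90.9 fn 1.1 f [-1.   0.5 -0. ]
cmd -89 act -89.0 fn 1.5 f [-1.4  0.7  0.7]
cmd -87 act -86.9 fn 0.7 f [-0.7  0.1  0.2]
cmd -85 act -84.9 fn 0.8 f [-1.  -1.   0.3]
cmd -83 act -83.0 fn 0.5 f [-0.5  0.1 -1. ]
cmd -81 act -80.9 fn 0.9 f [-0.8  0.6 -0.5]
cmd -79 act -78.9 fn 1.1 f [-1.1 -0.2 -0.8]
cmd -77 act -76.9 fn 1.4 f [-1.5 -0.2  0.1]
cmd -75 act -74.9 fn 0.1 f [-0.   0.4 -0.3]
cmd -74 act -74.0 fn 0.9 f [-1.  -0.2 -0.1]
cmd -73 act -73.0 fn 0.4 f [-0.5 -0.1  0.5]
cmd -72 act -72.0 fn 1.3 f [-1.2  0.9 -0.3]
cmd -71 act -71.0 fn 1.1 f [-1.   0.5 -0.2]
cmd -70 act -70.0 fn 1.7 f [-1.6  0.4 -0.1]
cmd -69 act -69.0 fn 0.4 f [-0.5 -0.2  0.1]
cmd -
[... 1018 characters left out ...]
 -45.0 fn 1.2 f [-1.3 -0.  -1.4]
cmd -44 act -44.0 fn 0.5 f [-0.4  0.7 -0.5]
cmd -43 act -43.0 fn 0.9 f [-1.  -0.4 -0.1]
cmd -42 act -41.9 fn 0.6 f [-0.7 -0.4  0. ]
cmd -41 act -40.9 fn 0.8 f [-0.6  1.2  0.1]
cmd -40 act -40.0 fn 0.9 f [-0.8  0.4 -0.6]
cmd -39 act -39.0 fn 0.9 f [-1.  -0.2  0.2]
cmd -38 act -38.0 fn 0.9 f [-0.8  0.4  1. ]
cmd -37 act -37.0 fn 0.3 f [-0.2  0.6 -0.6]
cmd -36 act -36.0 fn 1.0 f [-1.  -0.  -0.3]
cmd -35 act -35.0 fn 0.6 f [-0.8 -0.9  0.4]
cmd -34 act -34.0 fn 1.3 f [-1.   1.5 -0.1]
cmd -33 act -33.0 fn 1.5 f [-1.4  0.9 -0.2]
cmd -32 act -32.0 fn 1.0 f [-0.8  1.3  0.3]
cmd -31 act -31.0 fn 1.9 f [-2.  -0.5 -0.4]
cmd -30 act -30.0 fn 2.0 f [-1.9  0.7  0.4]
23.0583
```

```bash
python3 - <<'E'
from rig import robot
import cv2
T=[]
for nm in("side","top"):
    p,_=robot.grab_frame(nm); T.append(p)
a=cv2.resize(T[0][150:330,130:370],(400,300)); b=cv2.resize(T[1][140:320,100:340],(400,300))
cv2.imwrite("pics/c1.png",cv2.hconcat([a,b])[:,:,::-1]); print(robot.read_position(),robot.read_grip_width(),robot.read_t())
E
```

```text
[0.51703796 0.23666657 0.13198921] 0.0045276234432412975 23.1583
```

View pics/c1.png

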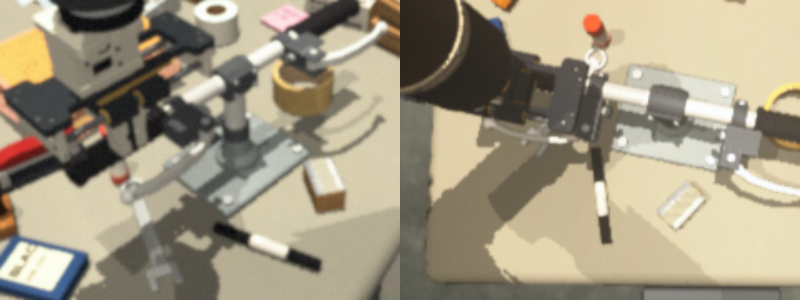

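```bash
python3 - <<'E'
from rig import robot
import cv2, numpy as np
from h import c,t,n
p,d=robot.grab_frame("side"); ci=robot.camera_info("side"); V=ci["view"]; f=210/np.tan(np.radians(ci['vfov'])/2)
def pr(X):
    q=V[:3,:3]@X+V[:3,3]; return np.array([q[0]/q[2]*f+ci['cx'],q[1]/q[2]*f+ci['cy']])
im=cv2.resize(p[190:290,150:283],(798,600),interpolation=cv2.INTER_CUBIC)
def mark(X,col):
    u=(pr(np.array(X))-[150,190])*6; cv2.circle(im,tuple(int(v) for v in u),5,col,2)
tcp=robot.read_position(); mark(tcp,(255,0,0)); mark(tcp+[0,0,.03],(255,0,0))
for s in(.13,.174,.21): mark([*(c+t*s-n*.079),.15],(0,255,0))
piv=c+t*.09-n*.052
for th,col in((.165,(0,0,255)),(.37,(255,0,255))):
  for s in(.13,.174,.21):
    r=np.array([s-.09,-.027]); C,S=np.cos(th),np.sin(th) # (t,n): t->n
    q=[r[0]*C-r[1]*S, r[0]*S+r[1]*C]; mark([*(piv+t*q[0]+n*q[1]),.15],col)
cv2.imwrite("pics/c2.png",im[:,:,::-1]); print(robot.read_force(),robot.read_t())
E
```

```text
[0.68606262 0.31620268 0.57308454] 23.2083
```

View pics/c2.png

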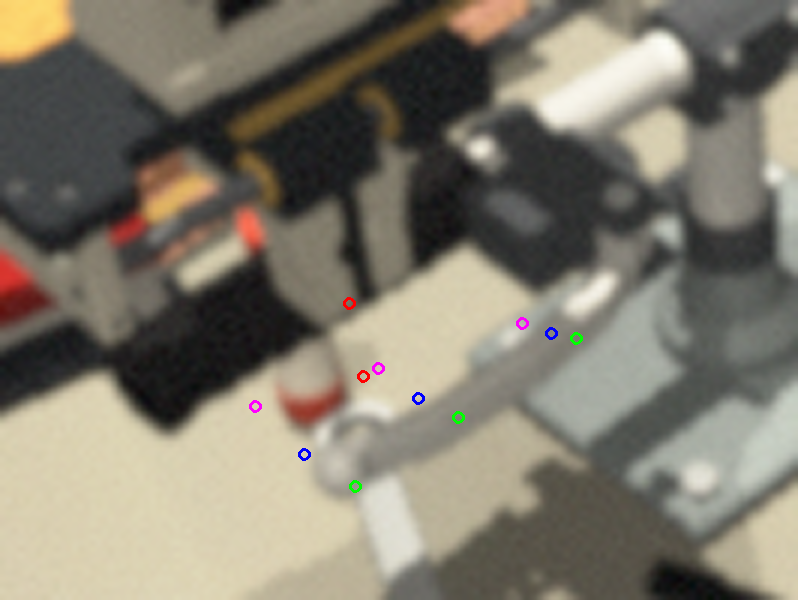

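```bash
python3 - <<'E'
from rig import robot
import numpy as np
from h import c,t,n
def cloud(nm):
    p,d=robot.grab_frame(nm); ci=robot.camera_info(nm); V=ci["view"]; f=210/np.tan(np.radians(ci['vfov'])/2)
    v,u=np.mgrid[:420,:560]; C=np.stack([(u-ci['cx'])/f*d,(v-ci['cy'])/f*d,d],-1); return d,(C-V[:3,3])@V[:3,:3]
d,W=cloud("side")
def show(u,v):
    X=W[v,u]; print((u,v),X.round(3),"s,e",((X[:2]-c)@t).round(3),((X[:2]-c)@n).round(3))
for u,v in((196,225),(198,230),(200,235),(201,239),(202,242),(203,245),(214,225),(215,232),(216,236),(217,240),(193,220),(200,215),(206,210),(215,212)): show(u,v)
print(robot.read_qpos(),robot.ik(robot.read_position(),robot.read_tcp_rot()))
E
```

```text
(196, 225) [0.49  0.278 0.242] s,e 0.209 -0.065
(198, 230) [0.511 0.258 0.206] s,e 0.194 -0.04
(200, 235) [0.513 0.255 0.192] s,e 0.191 -0.037
(201, 239) [0.514 0.254 0.182] s,e 0.191 -0.037
(202, 242) [0.513 0.254 0.175] s,e 0.19 -0.037
(203, 245) [0.531 0.238 0.146] s,e 0.178 -0.017
(214, 225) [0.504 0.229 0.199] s,e 0.164 -0.041
(215, 232) [0.507 0.227 0.18 ] s,e 0.163 -0.038
(216, 236) [0.505 0.228 0.172] s,e 0.163 -0.04
(217, 240) [ 0.636  0.108 -0.   ] s,e 0.071 0.112
(193, 220) [0.494 0.278 0.25 ] s,e 0.21 -0.06
(200, 215) [0.485 0.27  0.258] s,e 0.201 -0.068
(206, 210) [0.486 0.256 0.258] s,e 0.187 -0.064
(215, 212) [0.484 0.241 0.244] s,e 0.171 -0.064
[ 4.43093045e+01  1.32216758e+01 -1.76957685e+01 -2.59438879e-03
 -5.90813659e+01  3.43901595e+01] [ 4.43093045e+01  1.32216758e+01 -1.76957685e+01 -2.59438879e-03
 -5.90813659e+01  3.43901595e+01]
```

```bash
cat >> h.py <<'E'
Z=.096
def cloud(nm):
    p,d=robot.grab_frame(nm); ci=robot.camera_info(nm); V=ci["view"]; f=210/np.tan(np.radians(ci['vfov'])/2)
    v,u=np.mgrid[:420,:560]; C=np.stack([(u-ci['cx'])/f*d,(v-ci['cy'])/f*d,d],-1); return p,d,(C-V[:3,3])@V[:3,:3]
def press(sd,e=-.088,target=10):
    f0=F(); robot.servo_line(P(sd,e,Z),R,.06)
    while e<-.045:
        e+=.001 if (-.081<e<-.072 or e>-.064) else .002
        robot.servo_line(P(sd,e,Z),R,.04)
        fn=-(F()-f0)@n3; print(f"{e*1e3:.0f}:{fn:.1f}",end=" ")
        if fn>target: break
    robot.dwell(.15); print("\nend",e,"fn",-(F()-f0)@n3,robot.read_t())
    return e
E
python3 - <<'E'
from h import *
robot.servo_line(P(1,-.115,.132),R,.15); robot.servo_line(P(1,-.115,Z),R,.1)
p,d,W=cloud("side"); s=(W[...,:2]-c)@t; e=(W[...,:2]-c)@n
m=(d>0)&(abs(s-.174)<.04)&(abs(e+.115)<.02)&(W[...,2]>.11)&(W[...,2]<.19)
print(m.sum(),W[m][:,2].min(),np.percentile(W[m][:,2],[1,5]),s[m].min(),s[m].max(),e[m].min(),e[m].max(),robot.read_t(),robot.read_force())
cv2.imwrite("pics/c3.png",cv2.resize(p[180:300,150:310],(800,600))[:,:,::-1])
E
```

```text
309 0.13265534844293245 [0.1348177  0.13708829] 0.15640288183481077 0.19466752323576 -0.12649559762351745 -0.10363698533405087 24.5333 [-0.00453732  0.66787364  0.62837263]
```

View pics/c3.png

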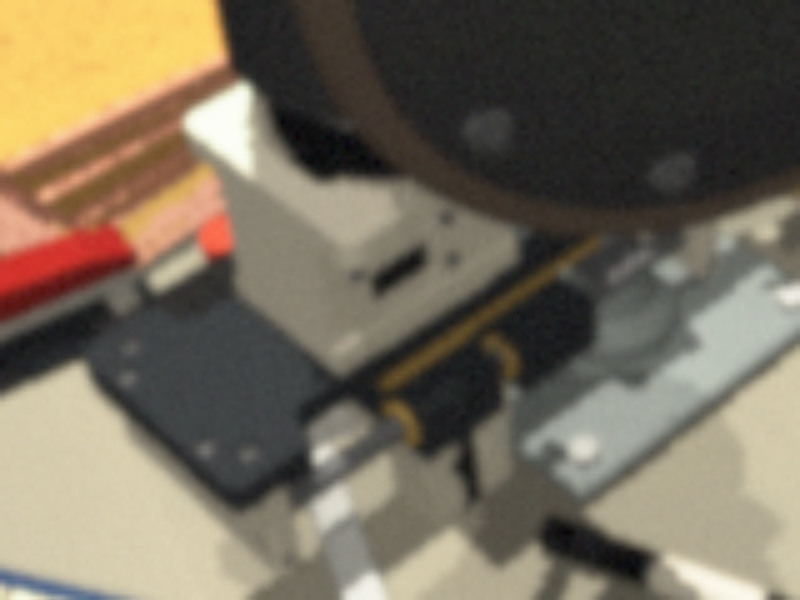

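```bash
sed -i 's/^Z=.096/Z=.092/' h.py; python3 - <<'E'
from h import *
robot.servo_line(P(1,-.10,Z),R,.1); robot.dwell(.1)
press(1)
E
```

```text
-86:1.9 -84:2.4 -82:2.6 -80:5.4 -79:7.7 -78:10.8 
end -0.07799999999999999 fn 9.99082404751885 26.9417
```

```bash
python3 - <<'E'
from h import *
robot.servo_line(P(1,-.077,Z),R,.04); robot.dwell(.2); print(F()@n3)
robot.servo_line(P(1,-.12,Z),R,.1); robot.servo_line(P(1,-.125,.20),R,.15)
p,d,W=cloud("top"); cv2.imwrite("pics/c4.png",p[:,:,::-1])
robot.goto(P(-1,-.12,.20),R); robot.servo_line(P(-1,-.115,Z),R,.12); robot.servo_line(P(-1,-.10,Z),R,.1); robot.dwell(.1)
press(-1)
E
```

```text
-13.19365704322872
-86:3.1 -84:2.6 -82:3.4 -80:4.2 -79:3.8 -78:2.9 -77:3.5 -76:3.6 -75:4.0 -74:4.0 -73:3.9 -72:4.7 -70:4.6 -68:4.0 -66:8.8 -64:14.5 
end -0.06399999999999997 fn 15.036199920664517 36.15
```

```bash
python3 - <<'E'
from h import *
p,_=robot.grab_frame("top"); q,_=robot.grab_frame("side")
a=cv2.resize(p[160:280,130:400],(400,178)); b=cv2.resize(q[120:300,150:390],(400,300)); a=cv2.copyMakeBorder(a,0,122,0,0,cv2.BORDER_CONSTANT)
cv2.imwrite("pics/c5.png",cv2.hconcat([a,b])[:,:,::-1]); print(F()@n3,robot.read_t())
E
```

```text
-14.930748981857743 36.25
```

View pics/c5.png

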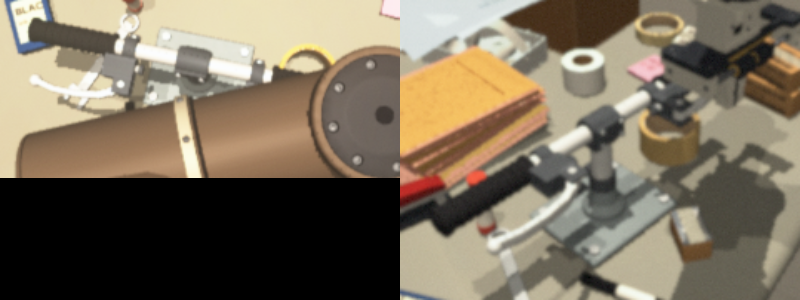

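The picture shows the left lever let out again (ball at about (37,80) in the top crop). The right lever is hidden under the gripper, pressed in with 15 N, and the loose things are where they were.

```bash
python3 -c "
from rig import robot
robot.dwell(.3); print(robot.read_force()); print(robot.job_done())"
```

```text
[-14.95044172   1.69440113   5.07925788]
the job is handed in; nothing more can be done
None
```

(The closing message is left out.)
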